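# Prime the dispenser pump and hold its sprung run dial on the third click

### The arm

A 7-joint arm with a two-finger parallel gripper is mounted at the origin on a cart in front of the work surface, level with it; the furniture and walls round the work are solid. World frame = base frame: x ahead of the robot, y to its left, z up, the work surface at z = 0. Lengths are in m, angles in rad, forces in N, time in s.
With the tool pointing down it reaches from about 0.4 to 0.875 m from the base axis. Payload 19.3 kg.
Tool frame: the origin (TCP) lies midway between the tips of the shut fingers; the grasp point (between the pads) lies 19 mm behind it; z points along the fingers, y is the line along which they close (so a half turn about z gives the same grasp; the last joint's range is limited). The gripper opens to 85 mm and grips with 20 to 120 N. Pads are 22 mm wide; open, the fingers measure 114 mm over their backs; the gripper's body (76 mm by 85 mm) begins 54 mm behind the grasp point. The pads swing forward as they close: fully open they stand 13 mm farther back than shut.
Start: joints at [1.124, 0.521, -0.036, 1.599, 0.021, 1.021, -0.113], TCP at [0.23, -0.581, 0.231] pointing down, gripper open.
Joint ranges: [-2.91, 2.91], [-0.3, 2.13], [-1.5, 1.42], [0.17, 2.43], [-1.26, 4.41], [0.16, 1.93], [-2.52, 2.52]. Speed limits (rad/s): [1.89, 1.89, 2.39, 2.39, 3.01, 3.01, 3.01].

### API

Orientations are given as a unit quaternion [x, y, z, w].
In Python, from cell import arm gives the robot as it stands.
- The arm moves only by the tool jog_arm, never from a script. Its arguments are lists of equal length, an entry for each row: "travel": the shift along the world's x, y, z in cm, a list of three; "delta_rot": the turn, a rotation vector about the world's x, y, z in degrees, a list of three; "jaw": the opening, from -1 (shut) to 1 (fully open). In form: {"travel": [[tx, ty, tz], ...], "delta_rot": [[rx, ry, rz], ...], "jaw": [jaw, ...]}. A call has exactly 8 rows; each row is the pose to reach, as a shift and turn from the pose commanded when the call began; what a row does not reach only later rows make up. A row lasts 1/8 s, in which the tool goes at most 62.5 mm and 10.7 degrees, less where a joint would pass 70% of its speed; a pose out of reach is approached as far as the arm can. A call with a gripper value outside its range is refused whole. The fingers move at their own pace and stop on an object; the grip force is fixed at half the most. Time passes only in rows, so rows that repeat a pose let the fingers close, or fill a call up. It gives the time, the measured TCP pose, the force, the opening and the grip force at its end, in the units of the state.
- arm.observe(): the state, without advancing time (a new reading comes with each control period).
- arm.snapshot(name): name is "side" or "top" or "wrist"; returns a dict with "img" (400x640x3 uint8, blue, green, red), "z_map" (400x640 float32, m along the optical axis (not along the pixel's ray), 0 where there is no reading), "intrinsics" (3x3 intrinsics, pixels), "view" (4x4, takes a point from world to camera coordinates). Camera axes: x right, y up, looking along -z (the intrinsics and any distortion apply to the point x, -y, -z); pixel columns grow to the right and rows downward; lengths in m; the calibration is good to about 2 mm. A picture is of the moment at which its call begins.
- arm.hand_in(): hands the job in; it is judged then, once.
The state is a dict: "clock": time; "qpos": joint angles; "qd": joint speeds; "joint_efforts": joint torques, N m; "tcp_pos": TCP position; "tcp_rot": TCP orientation; "ft_force": force on the tool from outside, world axes, zero at the start; "wrist_torque": the same for the moment, N m; "finger_gap": finger opening in m; "grasp_force": force on a finger pad.
Only numpy, scipy, OpenCV 4.12 (cv2) and the standard library are available. Lean on these libraries where they do the work, as an engineer would, in place of code of your own. Each camera call takes 0.05 s, during which the arm holds its last target. There are 200 camera calls.

### The job

Get the counter dispenser running: prime its hand pump by pulling the yoke-shaped arm all the way down to its stop, then ease it slowly back up to its rest without ever letting it fly back. After that, turn the sprung bar-grip dial on the control box clockwise, past the first two clicks to the third and last, and finish while still holding it there with the fingers, because it turns back if let go. Leave the small round knob, the jar and the tub as they are.

Things in the scene. Friction and masses are not known exactly. Their poses are not given: they have to be found in the camera images.
- pump: hand pump fixed to the counter, left or right of the control box: steel base plate 260 x 170 x 12 mm, upright steel reservoir (84 mm wide, 158 mm tall, lid knob to 170 mm) with its axis at x = +90 mm. Origin: centre of the plate's underside; x axis from the handle side towards the reservoir; y along the arm's hinge; z up.
- pump_arm (a joint): sprung yoke arm, two 10 mm rods at y = -63 and +63 mm. q = 0: up at rest, 0.70 rad above level; q = 0.9 rad: down at its stop, 0.20 below level. The bar runs on an arc: pump x = 90 - 160 cos(0.70 - q), z = 120 + 160 sin(0.70 - q) mm. The spring lifts the bar with 4 N (rest) to 10 N (down) and makes it fly up if let go. Easing back: slower than 0.9 rad/s (0.14 m/s at the bar).
- pump_arm_bar (a point): middle of the arm's cross bar: horizontal black round bar, 16 mm thick, along the pump's y axis, 110 mm clear between the yoke's rods; pinch it from above with the fingers closing along the pump's x axis (it may roll between the fingers).
- pump_pivot (a point): middle of the arm's hinge line, inside the reservoir, 120 mm above the counter at pump x = +90 mm; the hinge runs along the pump's y axis.
- control_box: control box fixed to the counter: aluminium, 150 (x) x 200 (y) x 71 mm, dark top. Origin: centre of its underside, x axis away from the robot's side, z up. On top: the sprung dial (upright axis at x = 0, y = +30 mm) and a small plain round knob (x = -45, y = -68 mm, 33 mm wide, top at 86 mm) that must not be turned.
- dial (a joint): sprung dial, rad, grows clockwise seen from above. 0 = rest: bar along the box's x axis, marked nose to +x. Clicks at 0.42, 0.84, 1.26, each with a raised light rib on the box (longest for the third, tiny at rest); stop at 1.40. A spring always turns it back (about 0.06 N m at rest, 0.12 at the third click, ripple 0.035); clicks do not hold it.
- dial_grip: black bar grip of the dial, the part to be held: upright bar 50 mm long, 14 mm thick, top 113 mm above the counter, standing 35 mm above the dial's flat disc (60 mm wide, top at 78 mm). Origin on the dial's axis, 73 mm above the counter; x along the bar towards the nose, z up.
- dial_grip_mid (a point): point on the dial's axis inside the bar grip, 101 mm above the counter and 12 mm below its top: the height to pinch it, across its 14 mm thickness.
- small_knob_mark (a point): end of the mark on the rim of the small round knob's top (14.5 mm from that knob's axis, 86 mm above the counter); it must stay where it is.
- jar: the round glass jar with a screw lid (61 mm wide, 86 mm tall) behind the control box; loose, origin at the centre of its underside; must stay put.
- tub: the small round food tub (72 mm wide, 71 mm tall) in front of the control box; loose, origin at the centre of its underside; must stay put.

How it is judged:
By the outcome, as a careful person would: the job done as asked, in the order asked, and still so for the second after the job is handed in, while the arm keeps its last pose, push and grip.
It also fails if it takes over 58 s, if anything falls off the work surface, if the arm or the gripper's body presses on something with over 40 N, if the wrist force passes 120 N, or if a joint passes its speed limit or range.

## Working session

There is one attempt and no reset: what is moved stays moved. The work goes in short steps, Python scripts to look and compute and a tool call to move; the robot and the scene stay as the last step left them, time stands still between calls to the robot, and variables do not carry over. Pictures are saved under pics/ and viewed, at most 10 in all, crops included, and the job is handed in when it is done.

Besides the shell and the picture viewer there is one more tool, called by a JSON object that holds its "name" and its "arguments". jog_arm: Moves the arm, as the interface text tells. Its arguments: {"type":"object","properties":{"travel":{"type":"array","items":{"type":"array","items":{"type":"number"}}},"delta_rot":{"type":"array","items":{"type":"array","items":{"type":"number"}}},"jaw":{"type":"array","items":{"type":"number"}}},"required":["travel","delta_rot","jaw"]}

```bash
ls; mkdir -p pics; cat > h.py <<'E'
import numpy as np,cv2
from cell import arm
def cloud(s):
    z=s["z_map"];K=s["intrinsics"];v,u=np.mgrid[:z.shape[0],:z.shape[1]]
    p=np.stack([(u-K[0,2])/K[0,0]*z,-(v-K[1,2])/K[1,1]*z,-z,np.ones_like(z)],-1)
    w=p@np.linalg.inv(s["view"]).T
    w=w[...,:3];w[z==0]=np.nan
    return w
E
python3 - <<'E'
from h import *
print(arm.observe())
for n in("top","side"):
    s=arm.snapshot(n);cv2.imwrite(f"pics/{n}0.png",s["img"]);np.savez(f"{n}0.npz",**{k:s[k] for k in s if k in("img","z_map","intrinsics","view")})
    print(n,s.keys(),s["intrinsics"],s["view"])
E
```

```text
pics
{'clock': 0.0, 'qpos': array([ 1.12379616,  0.52202305, -0.03635585,  1.59999304,  0.02117431,
        1.02111351, -0.11278602]), 'qd': array([-0.00119563, -0.00093091, -0.00021201, -0.0005416 , -0.0008123 ,
        0.00112726,  0.00135475]), 'joint_efforts': array([-1.63172463e-03, -9.27126145e+01,  1.97983079e+00, -3.69941461e+01,
        1.78298238e-02,  8.38020234e-03, -1.91247926e-05]), 'tcp_pos': array([ 0.22982958, -0.58084372,  0.23072514]), 'tcp_rot': array([ 9.82303572e-01,  1.87294848e-01, -1.30872194e-04, -5.61645009e-04]), 'ft_force': array([ 0.82737765, -0.21908546, -0.61064546]), 'wrist_torque': array([ 0.05172931,  0.02093191, -0.00186147]), 'grasp_force': 0.0, 'finger_gap': 0.08543523407492047}
top dict_keys(['img', 'z_map', 'intrinsics', 'view']) [[381.9205691    0.         318.96267655]
 [  0.         381.9205691  202.27625265]
 [  0.           0.           1.        ]] [[-0.02426931 -0.99963641  0.01174918  0.02321298]
 [ 0.99836814 -0.02362747  0.05198852 -0.55478555]
 [-0.05169201  0.01299173  0.99857857 -1.2393355 ]
 [ 0.          0.          0.          1.        ]]
side dict_keys(['img', 'z_map', 'intrinsics', 'view']) [[384.43169105   0.         320.41872506]
 [  0.         384.43169105 206.45330148]
 [  0.           0.           1.        ]] [[-0.99014488 -0.1379637  -0.0240654   0.56442304]
 [ 0.04887295 -0.5014317   0.86381577 -0.14252164]
 [-0.13124237  0.85412661  0.50323272 -1.08447881]
 [ 0.          0.          0.          1.        ]]
```

View pics/top0.png

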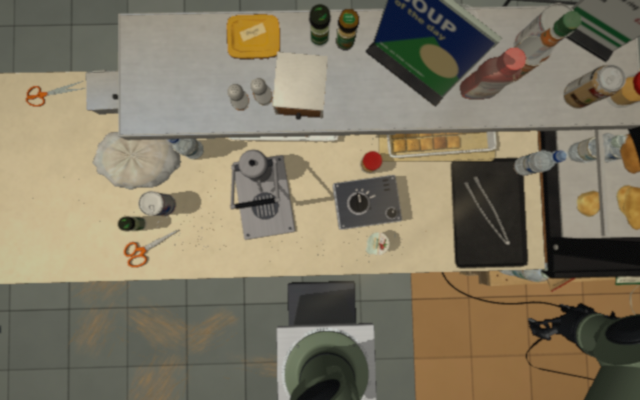

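View pics/side0.png

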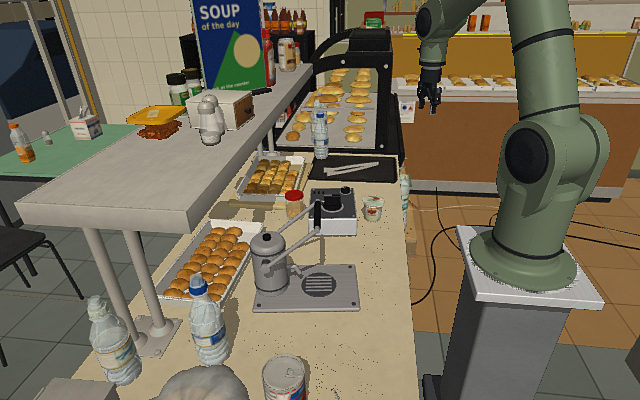

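The top view shows the pump plate around (265,197), with the reservoir at (256,165) and the black bar at (253,204). The control box is around (367,202), with the dial at (358,203), the small knob at (391,212), the jar at (372,161) and the tub at (379,243). The shelf edge is at row 135. The side view shows the same layout with the arm clear.

```bash
cat > m.py <<'E'
from h import *
s=dict(np.load("top0.npz"));w=cloud(s);img=s["img"]
def roi(m,a):
    o=np.zeros_like(m);o[a[0]:a[1],a[2]:a[3]]=m[a[0]:a[1],a[2]:a[3]];return o
def ray(u,v,z,s=s):
    K=s["intrinsics"];M=np.linalg.inv(s["view"]);d=M[:3,:3]@np.array([(u-K[0,2])/K[0,0],-(v-K[1,2])/K[1,1],-1]);c=M[:3,3]
    return c+d*(z-c[2])/d[2]
Z=w[...,2]
def rect(m,z,name):
    c=max(cv2.findContours(m.astype(np.uint8),0,1)[0],key=cv2.contourArea)
    p=np.array([ray(*q[0],z)[:2] for q in c],np.float32)
    r=cv2.minAreaRect(p*1000);print(name,np.round(r[0],1),np.round(r[1],1),round(r[2],1),np.round(cv2.boxPoints(r)).tolist());return r
if __name__=="__main__":
    print("cam",np.linalg.inv(s["view"])[:3,3])
    print("counter z",np.nanmedian(Z[215:230,310:325]))
    rect(roi((Z>.06)&(Z<.085),(160,240,325,420)),.071,"box")
    rect(roi((Z>.095)&(Z<.13),(180,225,338,385)),.113,"grip")
    rect(roi((Z>.08)&(Z<.10),(195,225,380,405)),.086,"knob")
    rect(roi((Z>.006)&(Z<.03),(150,245,225,305)),.012,"plate")
    rect(roi((Z>.15)&(Z<.19),(140,190,225,285)),.158,"lid")
    rect(roi((img.max(2)<55)&(Z>.15),(190,215,225,285)),.223,"bar")
    rect(roi((Z>.05)&(Z<.1),(145,175,360,385)),.086,"jar")
    rect(roi((Z>.04)&(Z<.1),(230,260,362,395)),.071,"tub")
    sh=roi(Z>.25,(100,140,130,450));print("shelf min x,z",np.nanmin(w[sh][:,0]),np.nanmedian(w[sh][:,2]))
    cv2.imwrite("pics/crop0.png",cv2.resize(img[140:260,220:420],None,fx=4,fy=4,interpolation=2))
E
python3 m.py
```

```text
cam [0.49037983 0.02619748 1.26614361]
counter z -0.0009958401870082678
box [ 549.9 -139.1] [148.9 198.9] 6.8 [[464.0, -49.0], [488.0, -247.0], [636.0, -229.0], [612.0, -32.0]]
grip [ 546.5 -109.4] [47.3 15.8] 5.4 [[522.0, -104.0], [524.0, -120.0], [571.0, -115.0], [569.0, -99.0]]
knob [ 514.2 -212.1] [27.6 27.9] 61.6 [[495.0, -218.0], [520.0, -231.0], [533.0, -207.0], [508.0, -193.0]]
plate [577.8 193.4] [258.8 169.3] 7.8 [[438.0, 260.0], [461.0, 92.0], [717.0, 127.0], [695.0, 295.0]]
lid [665.6 205.6] [78.7 79.2] 88.7 [[625.0, 167.0], [704.0, 165.0], [706.0, 244.0], [627.0, 246.0]]
bar [546.5 187.6] [ 15.3 104.7] 8.1 [[532.0, 238.0], [546.0, 135.0], [561.0, 137.0], [547.0, 240.0]]
jar [ 676.5 -154.5] [62.5 62.9] 88.3 [[644.0, -185.0], [707.0, -187.0], [709.0, -124.0], [646.0, -122.0]]
tub [ 419.2 -165.8] [72.1 65.3] 88.6 [[386.0, -201.0], [451.0, -203.0], [453.0, -131.0], [387.0, -129.0]]
shelf min x,z 0.6972384382997687 0.39174916818623323
```

View pics/crop0.png

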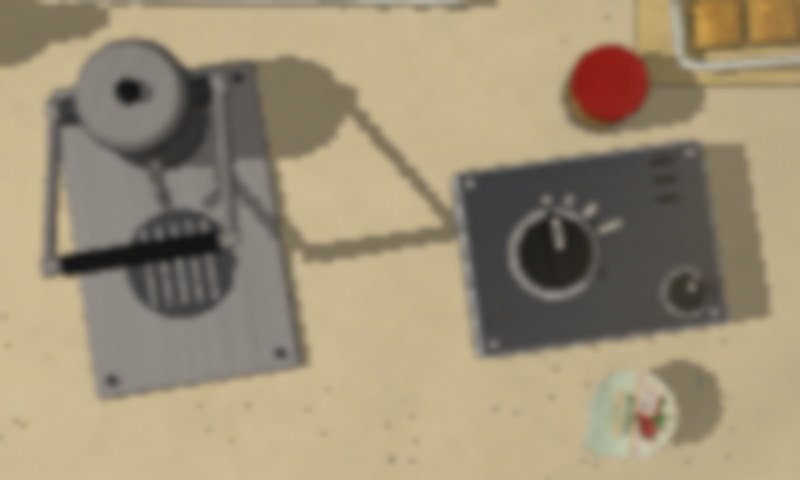

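Measured in mm: pump origin (578, 193) at yaw 7.8°, bar (546, 188) and dial axis (546, -109). The box yaw is 6.8°. These agree with the given geometry. Next I move above the bar, with a total yaw of +76°.

{"name": "jog_arm", "arguments": {"travel": [[2, 4, 3], [4.5, 9, 6], [7, 14, 8], [9.5, 19, 10], [12, 24, 10], [14.5, 29, 10], [17, 34, 10], [19, 38, 10]], "delta_rot": [[0, 0, 4], [0, 0, 8], [0, 0, 13], [0, 0, 18], [0, 0, 23], [0, 0, 28], [0, 0, 33], [0, 0, 38]], "jaw": [1, 1, 1, 1, 1, 1, 1, 1]}}

```text
clock: 1.1
tcp_pos: [0.4205, -0.1991, 0.3313]
tcp_rot: [0.867, 0.499, 0.0, 0.0]
ft_force: [0.9, -0.2, 1.0]
finger_gap: 0.0854
grasp_force: 0.0
```

{"name": "jog_arm", "arguments": {"travel": [[1.5, 5, 0], [3, 10, 0], [5, 15, 0], [7, 20, 0], [9, 25, 0], [11, 30, 0], [12, 34.5, 0], [12.6, 38.8, 0]], "delta_rot": [[0, 0, 5], [0, 0, 10], [0, 0, 15], [0, 0, 20], [0, 0, 25], [0, 0, 30], [0, 0, 34], [0, 0, 38.2]], "jaw": [1, 1, 1, 1, 1, 1, 1, 1]}}

```text
clock: 2.1
tcp_pos: [0.5461, 0.1883, 0.3308]
tcp_rot: [0.657, 0.754, -0.0, -0.0]
ft_force: [-0.3, 0.1, -0.8]
finger_gap: 0.0859
grasp_force: 0.0
```

```bash
python3 - <<'E'
from h import *
s=arm.snapshot("wrist");w=cloud(s);img=s["img"];cv2.imwrite("pics/w1.png",img)
m=(w[...,2]>.2)&(w[...,2]<.245)&(img.max(2)<60)
c=max(cv2.findContours(m.astype(np.uint8),0,1)[0],key=cv2.contourArea)
mm=np.zeros(m.shape,np.uint8);cv2.drawContours(mm,[c],-1,1,-1);p=w[(mm>0)&m]
r=cv2.minAreaRect((p[:,:2]*1000).astype(np.float32));print(r,np.median(p,0),np.percentile(p[:,2],[5,95]))
E
```

```text
((545.1304931640625, 190.27316284179688), (16.00847053527832, 113.43182373046875), 7.591864109039307) [0.54506063 0.19531892 0.23053732] [0.22622612 0.23217907]
```

View pics/w1.png

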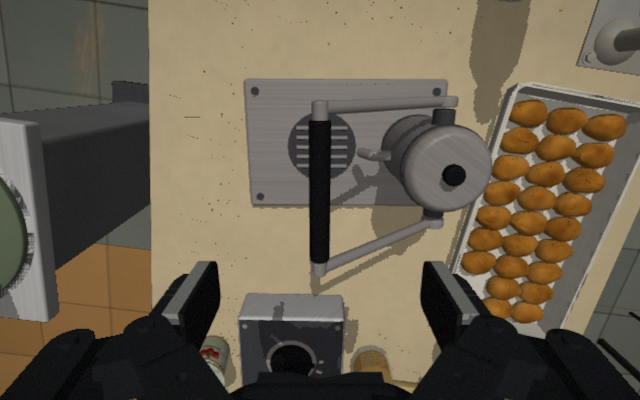

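The wrist view shows the bar upright at column 320 and centred between the fingers. It measures (545, 190) with its top at 231 mm, as expected. I descend and pinch it.

{"name": "jog_arm", "arguments": {"travel": [[0, 0.1, -3], [-0.1, 0.1, -6], [-0.1, 0.1, -9], [-0.1, 0.1, -11], [-0.1, 0.1, -12], [-0.1, 0.1, -12.6], [-0.1, 0.1, -12.6], [-0.1, 0.1, -12.6]], "delta_rot": [[0, 0, 0], [0, 0, 0], [0, 0, 0], [0, 0, 0], [0, 0, 0], [0, 0, 0], [0, 0, 0], [0, 0, 0]], "jaw": [1, 1, 1, 1, 1, 1, -1, -1]}}

```text
clock: 3.15
tcp_pos: [0.5452, 0.188, 0.2059]
tcp_rot: [0.657, 0.753, 0.0, 0.0]
ft_force: [-0.1, -0.2, 0.3]
finger_gap: 0.0513
grasp_force: 0.0
```

{"name": "jog_arm", "arguments": {"travel": [[0, 0, 0], [0, 0, 0], [0, 0, 0], [0, 0, 0], [0, 0, 0], [0, 0, 0], [0, 0, 0], [0, 0, 0]], "delta_rot": [[0, 0, 0], [0, 0, 0], [0, 0, 0], [0, 0, 0], [0, 0, 0], [0, 0, 0], [0, 0, 0], [0, 0, 0]], "jaw": [-1, -1, -1, -1, -1, -1, -1, -1]}}

```text
clock: 4.15
tcp_pos: [0.5451, 0.1879, 0.2053]
tcp_rot: [0.657, 0.753, 0.0, 0.0]
ft_force: [4.6, 1.9, 0.4]
finger_gap: 0.0139
grasp_force: 58.4
```

```bash
python3 - <<'E'
import numpy as np
a=np.radians(7.7)
for q in np.r_[np.linspace(0,.9,17),.93]:
    dx=160*(np.cos(.7)-np.cos(.7-q));dz=160*(np.sin(.7-q)-np.sin(.7))
    print(round(q,3),np.round([dx*np.cos(a)/10,dx*np.sin(a)/10,dz/10],2))
E
```

```text
0.0 [0. 0. 0.]
0.056 [-0.56 -0.08 -0.7 ]
0.112 [-1.07 -0.14 -1.44]
0.169 [-1.54 -0.21 -2.2 ]
0.225 [-1.97 -0.27 -2.99]
0.281 [-2.36 -0.32 -3.8 ]
0.338 [-2.7  -0.36 -4.63]
0.394 [-2.99 -0.4  -5.48]
0.45 [-3.24 -0.44 -6.35]
0.506 [-3.43 -0.46 -7.23]
0.562 [-3.58 -0.48 -8.11]
0.619 [-3.68 -0.5  -9.01]
0.675 [-3.72 -0.5  -9.91]
0.731 [ -3.72  -0.5  -10.81]
0.788 [ -3.67  -0.5  -11.71]
0.844 [ -3.57  -0.48 -12.6 ]
0.9 [ -3.41  -0.46 -13.49]
0.93 [ -3.31  -0.45 -13.96]
```

{"name": "jog_arm", "arguments": {"travel": [[-0.56, -0.08, -0.7], [-1.07, -0.14, -1.44], [-1.54, -0.21, -2.2], [-1.97, -0.27, -2.99], [-2.36, -0.32, -3.8], [-2.7, -0.36, -4.63], [-2.99, -0.4, -5.48], [-3.24, -0.44, -6.35]], "delta_rot": [[0, 0, 0], [0, 0, 0], [0, 0, 0], [0, 0, 0], [0, 0, 0], [0, 0, 0], [0, 0, 0], [0, 0, 0]], "jaw": [-1, -1, -1, -1, -1, -1, -1, -1]}}

```text
clock: 5.15
tcp_pos: [0.5135, 0.1838, 0.1422]
tcp_rot: [0.658, 0.753, 0.001, 0.001]
ft_force: [9.2, 0.3, 7.5]
finger_gap: 0.0141
grasp_force: 61.5
```

```bash
python3 - <<'E'
from h import *
o=arm.observe();print(o["tcp_pos"],o["ft_force"],o["finger_gap"],o["grasp_force"])
s=arm.snapshot("side");cv2.imwrite("pics/s2.png",cv2.resize(s["img"][170:330,220:420],None,fx=3,fy=3))
E
```

```text
[0.5135002  0.18375566 0.1421684 ] [9.23252568 0.29987881 7.52725579] 0.014069302031439952 61.49638652801514
```

View pics/s2.png

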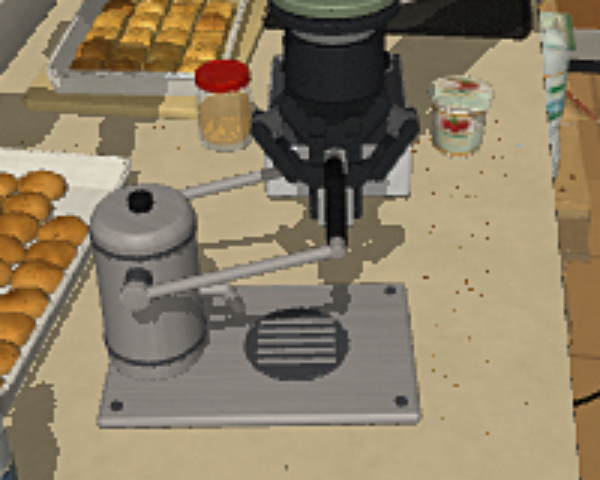

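The bar is held and the yoke is about half-way down, with the fingers clear of the rods. I continue down to the stop.

{"name": "jog_arm", "arguments": {"travel": [[-0.1, -0.02, -0.88], [-0.24, -0.04, -1.76], [-0.34, -0.06, -2.66], [-0.38, -0.06, -3.56], [-0.38, -0.06, -4.46], [-0.33, -0.06, -5.36], [-0.23, -0.04, -6.25], [-0.07, -0.02, -7.14]], "delta_rot": [[0, 0, 0], [0, 0, 0], [0, 0, 0], [0, 0, 0], [0, 0, 0], [0, 0, 0], [0, 0, 0], [0, 0, 0]], "jaw": [-1, -1, -1, -1, -1, -1, -1, -1]}}

```text
clock: 6.2
tcp_pos: [0.5107, 0.1833, 0.0702]
tcp_rot: [0.657, 0.754, -0.001, -0.0]
ft_force: [-6.8, 0.2, 9.6]
finger_gap: 0.0139
grasp_force: 67.2
```

{"name": "jog_arm", "arguments": {"travel": [[0, 0, -0.1], [0.05, 0, -0.2], [0.08, 0, -0.3], [0.1, 0, -0.4], [0.1, 0, -0.4], [0.1, 0, -0.4], [0.1, 0, -0.4], [0.1, 0, -0.4]], "delta_rot": [[0, 0, 0], [0, 0, 0], [0, 0, 0], [0, 0, 0], [0, 0, 0], [0, 0, 0], [0, 0, 0], [0, 0, 0]], "jaw": [-1, -1, -1, -1, -1, -1, -1, -1]}}

```text
clock: 7.2
tcp_pos: [0.5114, 0.1834, 0.0663]
tcp_rot: [0.657, 0.754, -0.001, -0.001]
ft_force: [-6.0, 1.2, 10.4]
finger_gap: 0.0141
grasp_force: 67.4
```

{"name": "jog_arm", "arguments": {"travel": [[0, 0, -0.1], [0.05, 0, -0.2], [0.05, 0, -0.3], [0.1, 0, -0.4], [0.1, 0, -0.5], [0.1, 0, -0.6], [0.1, 0, -0.6], [0.1, 0, -0.6]], "delta_rot": [[0, 0, 0], [0, 0, 0], [0, 0, 0], [0, 0, 0], [0, 0, 0], [0, 0, 0], [0, 0, 0], [0, 0, 0]], "jaw": [-1, -1, -1, -1, -1, -1, -1, -1]}}

```text
clock: 8.2
tcp_pos: [0.512, 0.1835, 0.0629]
tcp_rot: [0.657, 0.754, -0.001, 0.0]
ft_force: [-28.9, -7.9, 75.9]
finger_gap: 0.0144
grasp_force: 75.1
```

```bash
python3 - <<'E'
from h import *
s=arm.snapshot("side");cv2.imwrite("pics/s3.png",cv2.resize(s["img"][170:330,220:420],None,fx=3,fy=3))
E
```

```text
(no output)
```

View pics/s3.png

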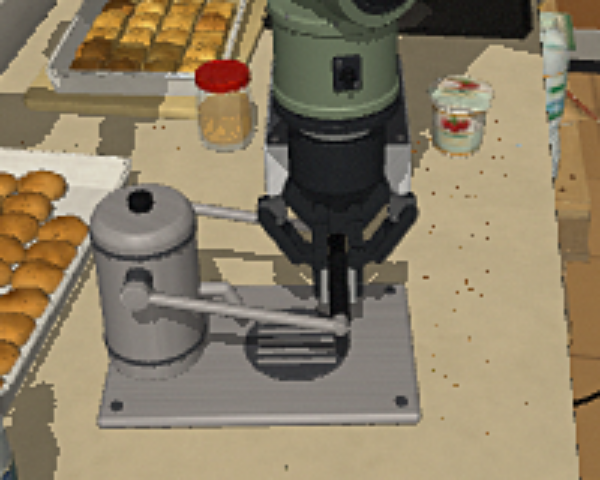

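The wrist force rose to 76 N, so the arm is on its stop, and the picture shows the rods below level. I ease back up along the arc at about 0.2 rad/s.

{"name": "jog_arm", "arguments": {"travel": [[0, 0, 0.2], [-0.1, 0, 0.4], [-0.18, 0, 0.85], [-0.26, -0.02, 1.29], [-0.31, -0.03, 1.74], [-0.36, -0.04, 2.18], [-0.39, -0.04, 2.63], [-0.41, -0.04, 3.08]], "delta_rot": [[0, 0, 0], [0, 0, 0], [0, 0, 0], [0, 0, 0], [0, 0, 0], [0, 0, 0], [0, 0, 0], [0, 0, 0]], "jaw": [-1, -1, -1, -1, -1, -1, -1, -1]}}

```text
clock: 9.25
tcp_pos: [0.5084, 0.183, 0.0911]
tcp_rot: [0.657, 0.754, -0.001, -0.001]
ft_force: [-6.6, 2.5, 3.0]
finger_gap: 0.014
grasp_force: 65.8
```

{"name": "jog_arm", "arguments": {"travel": [[-0.02, 0, 0.45], [-0.03, 0, 0.9], [-0.03, 0, 1.35], [0, 0, 1.8], [0.04, 0.01, 2.25], [0.09, 0.02, 2.7], [0.16, 0.03, 3.14], [0.24, 0.04, 3.58]], "delta_rot": [[0, 0, 0], [0, 0, 0], [0, 0, 0], [0, 0, 0], [0, 0, 0], [0, 0, 0], [0, 0, 0], [0, 0, 0]], "jaw": [-1, -1, -1, -1, -1, -1, -1, -1]}}

```text
clock: 10.25
tcp_pos: [0.5104, 0.1832, 0.1267]
tcp_rot: [0.657, 0.754, -0.001, -0.001]
ft_force: [-8.5, 3.2, 4.0]
finger_gap: 0.0141
grasp_force: 63.4
```

{"name": "jog_arm", "arguments": {"travel": [[0.1, 0.01, 0.44], [0.19, 0.02, 0.88], [0.31, 0.04, 1.32], [0.44, 0.06, 1.75], [0.58, 0.08, 2.18], [0.73, 0.1, 2.6], [0.9, 0.12, 3.02], [1.07, 0.14, 3.43]], "delta_rot": [[0, 0, 0], [0, 0, 0], [0, 0, 0], [0, 0, 0], [0, 0, 0], [0, 0, 0], [0, 0, 0], [0, 0, 0]], "jaw": [-1, -1, -1, -1, -1, -1, -1, -1]}}

```text
clock: 11.25
tcp_pos: [0.5194, 0.1844, 0.1607]
tcp_rot: [0.657, 0.754, -0.003, -0.002]
ft_force: [-21.3, -0.9, 9.7]
finger_gap: 0.0138
grasp_force: 61.7
```

{"name": "jog_arm", "arguments": {"travel": [[0.08, 0.02, 0.4], [0.2, 0.04, 0.81], [0.4, 0.07, 1.2], [0.62, 0.1, 1.6], [0.85, 0.13, 1.98], [1.09, 0.17, 2.36], [1.33, 0.2, 2.73], [1.58, 0.24, 3.1]], "delta_rot": [[0, 0, 0], [0, 0, 0], [0, 0, 0], [0, 0, 0], [0, 0, 0], [0, 0, 0], [0, 0, 0], [0, 0, 0]], "jaw": [-1, -1, -1, -1, -1, -1, -1, -1]}}

```text
clock: 12.25
tcp_pos: [0.535, 0.1866, 0.1919]
tcp_rot: [0.657, 0.754, -0.003, -0.002]
ft_force: [-28.2, -4.8, 23.1]
finger_gap: 0.0141
grasp_force: 60.8
```

{"name": "jog_arm", "arguments": {"travel": [[-0.1, 0.0, 0.15], [-0.1, 0.0, 0.3], [0.03, 0.0, 0.45], [0.15, 0.02, 0.6], [0.25, 0.03, 0.75], [0.36, 0.05, 0.9], [0.36, 0.05, 0.9], [0.36, 0.05, 0.9]], "delta_rot": [[0, 0, 0], [0, 0, 0], [0, 0, 0], [0, 0, 0], [0, 0, 0], [0, 0, 0], [0, 0, 0], [0, 0, 0]], "jaw": [-1, -1, -1, -1, -1, -1, -1, -1]}}

```text
clock: 13.25
tcp_pos: [0.541, 0.1874, 0.2012]
tcp_rot: [0.657, 0.754, -0.001, -0.001]
ft_force: [-10.8, -1.9, 10.6]
finger_gap: 0.0141
grasp_force: 59.0
```

```bash
python3 - <<'E'
from h import *
from m import ray
K=None
s=arm.snapshot("side");cv2.imwrite("pics/s4.png",cv2.resize(s["img"][170:330,220:420],None,fx=3,fy=3))
# where should rod end / bar end (+y) appear at q=0 and q=.06
a=np.radians(7.8);ex=np.array([np.cos(a),np.sin(a),0]);ey=np.array([-np.sin(a),np.cos(a),0]);o=np.array([.578,.1934,0])
for q in(0,.03,.06,.12):
    p=o+ex*(.09-.16*np.cos(.7-q))+ey*.063+np.array([0,0,.12+.16*np.sin(.7-q)])
    c=s["view"]@np.r_[p,1];c=s["intrinsics"]@[c[0],-c[1],-c[2]];u=c[:2]/c[2];print(q,u,(u-[220,170])*3)
E
```

```text
0 [316.8383737  229.49816123] [290.51512109 178.4944837 ]
0.03 [318.2941004  230.90727609] [294.88230119 182.72182828]
0.06 [319.69230899 232.34547446] [299.07692696 187.03642337]
0.12 [322.31187352 235.30221902] [306.93562056 195.90665707]
```

View pics/s4.png

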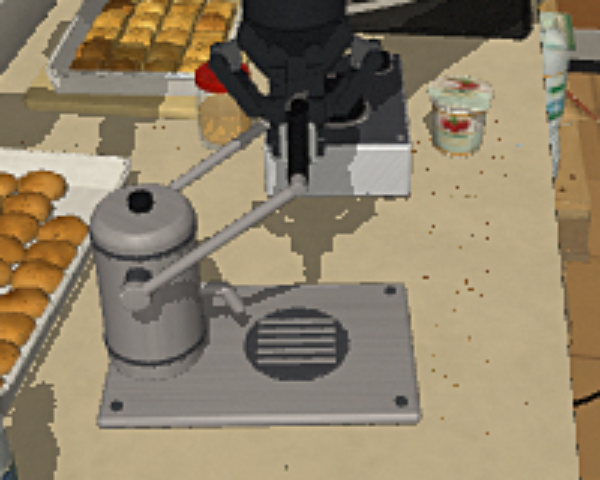

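The rod end is at crop (299,185), which puts q at about 0.05, so a little remains. I ease on until the rest stop pushes back.

{"name": "jog_arm", "arguments": {"travel": [[0.1, 0.01, 0.14], [0.2, 0.02, 0.28], [0.3, 0.04, 0.42], [0.4, 0.05, 0.55], [0.48, 0.06, 0.65], [0.55, 0.07, 0.75], [0.55, 0.07, 0.75], [0.55, 0.07, 0.75]], "delta_rot": [[0, 0, 0], [0, 0, 0], [0, 0, 0], [0, 0, 0], [0, 0, 0], [0, 0, 0], [0, 0, 0], [0, 0, 0]], "jaw": [-1, -1, -1, -1, -1, -1, -1, -1]}}

```text
clock: 14.3
tcp_pos: [0.5457, 0.188, 0.2076]
tcp_rot: [0.657, 0.754, -0.002, -0.001]
ft_force: [-10.0, 0.9, -4.1]
finger_gap: 0.0137
grasp_force: 59.0
```

The force now points against the lift direction and the TCP is back at its starting grasp, so the arm is at rest. I release and rise.

{"name": "jog_arm", "arguments": {"travel": [[0, 0, 0], [0, 0, 0], [0, 0, 0], [0, 0, 0], [0, 0, 0], [0, 0, 2], [0, 0, 5], [0, 0, 8]], "delta_rot": [[0, 0, 0], [0, 0, 0], [0, 0, 0], [0, 0, 0], [0, 0, 0], [0, 0, 0], [0, 0, 0], [0, 0, 0]], "jaw": [-0.5, 0, 0.5, 1, 1, 1, 1, 1]}}

```text
clock: 15.3
tcp_pos: [0.5476, 0.1882, 0.2897]
tcp_rot: [0.657, 0.754, -0.0, -0.0]
ft_force: [0.1, 0.4, 0.6]
finger_gap: 0.0852
grasp_force: 0.0
```

{"name": "jog_arm", "arguments": {"travel": [[0, 0, 4], [0, -3, 5], [0, -7, 5], [0, -12, 5], [0, -17, 3], [0, -22, 1], [0, -26, -1], [0, -29.7, -3]], "delta_rot": [[0, 0, 5], [0, 0, 15], [0, 0, 25], [0, 0, 35], [0, 0, 45], [0, 0, 55], [0, 0, 65], [0, 0, 75]], "jaw": [1, 1, 1, 1, 1, 1, 1, 1]}}

```text
clock: 16.3
tcp_pos: [0.5476, -0.1104, 0.2583]
tcp_rot: [0.06, 0.998, -0.0, 0.0]
ft_force: [1.3, 0.1, 0.4]
finger_gap: 0.0858
grasp_force: 0.0
```

{"name": "jog_arm", "arguments": {"travel": [[0, 0, 0], [0, 0, 0], [0, 0, 0], [0, 0, 0], [0, 0, 0], [0, 0, 0], [0, 0, 0], [0, 0, 0]], "delta_rot": [[0, 0, 7], [0, 0, 14], [0, 0, 14], [0, 0, 14], [0, 0, 14], [0, 0, 14], [0, 0, 14], [0, 0, 14]], "jaw": [1, 1, 1, 1, 1, 1, 1, 1]}}

```text
clock: 17.3
tcp_pos: [0.5477, -0.1087, 0.2588]
tcp_rot: [-0.059, 0.998, -0.0, 0.0]
ft_force: [-0.8, -0.3, 0.2]
finger_gap: 0.0849
grasp_force: 0.0
```

```bash
python3 - <<'E'
from h import *
from m import ray,roi,rect
import m as M
o=arm.observe();print(o["tcp_pos"],o["tcp_rot"],o["qpos"],o["ft_force"])
s=arm.snapshot("wrist");w=cloud(s);img=s["img"];cv2.imwrite("pics/w5.png",img);Z=w[...,2]
for lo,hi in((.098,.125),):
    m=((Z>lo)&(Z<hi)&(abs(w[...,0]-.546)<.05)&(abs(w[...,1]+.109)<.05))
    p=w[m];r=cv2.minAreaRect((p[:,:2]*1000).astype(np.float32));print(r,len(p))
t=arm.snapshot("top");w=cloud(t);Z=w[...,2]
b=(Z>.19)&(Z<.26)&(abs(w[...,0]-.546)<.04)&(abs(w[...,1]-.19)<.08);p=w[b]
if len(p): print("bar",np.median(p,0),cv2.minAreaRect((p[:,:2]*1000).astype(np.float32)))
E
```

```text
[ 0.54774983 -0.10873632  0.2588113 ] [-5.91082845e-02  9.98251576e-01 -4.58906134e-05  1.85313272e-05] [ 0.73925016  0.52395457 -0.92570293  1.71411385  0.45662072  1.13579084
  1.36888147] [-0.83340729 -0.25906085  0.2408876 ]
((546.011962890625, -112.55988311767578), (49.39890670776367, 13.250052452087402), 6.826406955718994) 926
bar [0.54832284 0.1915804  0.22778706] ((565.1474609375, 191.744873046875), (53.97372817993164, 135.80490112304688), 7.687678813934326)
```

View pics/w5.png

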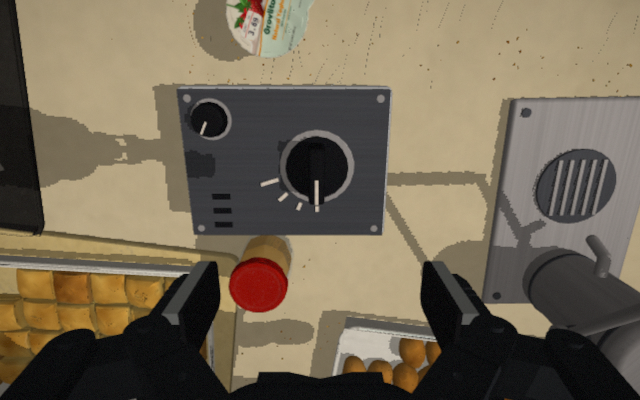

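The wrist view shows the dial bar at about (316,175), aligned with the fingers, with its nose at the rest rib. It measures (546, -111) at 6.8°. The yoke bar is at its rest height. I descend and pinch.

{"name": "jog_arm", "arguments": {"travel": [[-0.15, -0.2, -4], [-0.15, -0.2, -8], [-0.15, -0.2, -12], [-0.15, -0.2, -15], [-0.15, -0.2, -16.5], [-0.15, -0.2, -17.3], [-0.15, -0.2, -17.3], [-0.15, -0.2, -17.3]], "delta_rot": [[0, 0, 0], [0, 0, 0], [0, 0, 0], [0, 0, 0], [0, 0, 0], [0, 0, 0], [0, 0, 0], [0, 0, 0]], "jaw": [1, 1, 1, 1, 1, 1, 1, -1]}}

```text
clock: 18.4
tcp_pos: [0.5467, -0.1108, 0.0867]
tcp_rot: [-0.059, 0.998, -0.0, 0.001]
ft_force: [-0.8, 0.0, -0.2]
finger_gap: 0.07
grasp_force: 0.0
```

{"name": "jog_arm", "arguments": {"travel": [[0, 0, 0], [0, 0, 0], [0, 0, 0], [0, 0, 0], [0, 0, 0], [0, 0, 0], [0, 0, 0], [0, 0, 0]], "delta_rot": [[0, 0, 0], [0, 0, 0], [0, 0, 0], [0, 0, 0], [0, 0, 0], [0, 0, 0], [0, 0, 0], [0, 0, 0]], "jaw": [-1, -1, -1, -1, -1, -1, -1, -1]}}

```text
clock: 19.4
tcp_pos: [0.5465, -0.1119, 0.0863]
tcp_rot: [-0.059, 0.998, -0.001, 0.0]
ft_force: [-1.0, -6.7, 7.5]
finger_gap: 0.0128
grasp_force: 58.9
```

{"name": "jog_arm", "arguments": {"travel": [[0, -0.1, 0.1], [0, -0.1, 0.1], [0, -0.1, 0.1], [0, -0.1, 0.1], [0, -0.1, 0.1], [0, -0.1, 0.1], [0, -0.1, 0.1], [0, -0.1, 0.1]], "delta_rot": [[0, 0, -4], [0, 0, -9], [0, 0, -14], [0, 0, -19], [0, 0, -24], [0, 0, -29], [0, 0, -34], [0, 0, -39]], "jaw": [-1, -1, -1, -1, -1, -1, -1, -1]}}

```text
clock: 20.4
tcp_pos: [0.5464, -0.1122, 0.0864]
tcp_rot: [0.279, 0.96, -0.0, 0.0]
ft_force: [5.1, -2.9, -12.3]
finger_gap: 0.013
grasp_force: 59.9
```

{"name": "jog_arm", "arguments": {"travel": [[0, 0, -0.05], [0, 0, -0.05], [0, 0, -0.05], [0, 0, -0.05], [0, 0, -0.05], [0, 0, -0.05], [0, 0, -0.05], [0, 0, -0.05]], "delta_rot": [[0, 0, -5], [0, 0, -10], [0, 0, -15], [0, 0, -20], [0, 0, -25], [0, 0, -30], [0, 0, -35], [0, 0, -38]], "jaw": [-1, -1, -1, -1, -1, -1, -1, -1]}}

```text
clock: 21.4
tcp_pos: [0.5464, -0.1124, 0.0863]
tcp_rot: [0.576, 0.817, -0.0, 0.0]
ft_force: [1.2, -4.9, -2.5]
finger_gap: 0.0131
grasp_force: 61.4
```

```bash
python3 - <<'E'
from h import *
from scipy.spatial.transform import Rotation as R
o=arm.observe();print(o["tcp_pos"],o["ft_force"],o["wrist_torque"],o["finger_gap"],o["grasp_force"])
y=R.from_quat(o["tcp_rot"]).as_matrix()[:,1];print("turned",96.8-np.degrees(np.arctan2(y[1],y[0])))
t=arm.snapshot("top");s=arm.snapshot("side");v=arm.snapshot("wrist")
cv2.imwrite("pics/f6.png",np.vstack([np.hstack([cv2.resize(t["img"][140:260,220:420],(400,240)),cv2.resize(s["img"][150:270,270:470],(400,240))]),cv2.resize(v["img"],(800,500))[150:500]]))
E
```

```text
[ 0.54635211 -0.11242432  0.08631743] [ 1.20832777 -4.93029417 -2.48451545] [-0.9284872  -0.47647707  0.16167767] 0.013083458497219204 61.42306566238403
turned 77.1558025322254
```

View pics/f6.png

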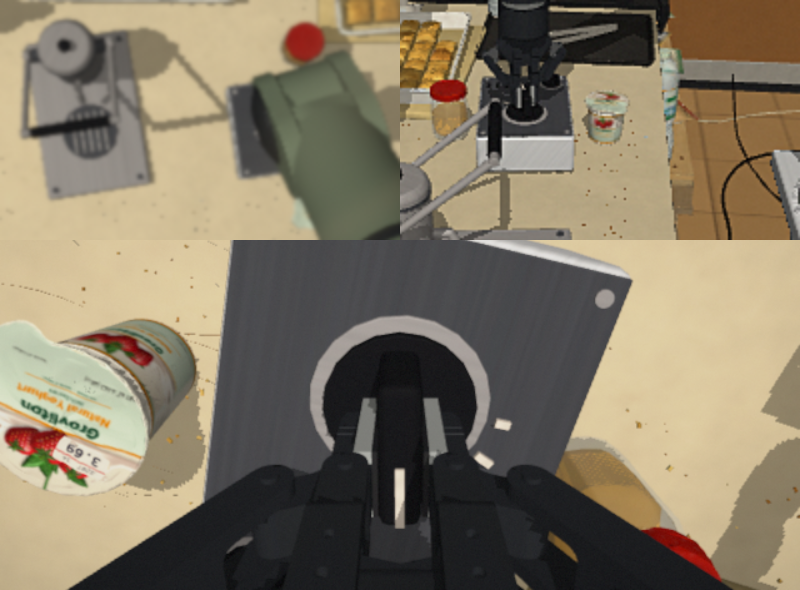

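The dial bar stands straight between the pads at (400,430), turned 77°, which is past the third click at 72° and short of the stop at 80°. The wrist torque of 0.16 N m fits the spring. The jar and tub haven't moved, and the yoke is at rest.

```bash
python3 -c "
from cell import arm
print(arm.hand_in())"
```

```text
the job is handed in; nothing more can be done
None
```

I pulled the pump arm to its stop and eased it back to rest, then turned the dial about 77° clockwise, past the third click at 72°; the job was handed in at about 21.5 s with the fingers still holding it.

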